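Tip a refill carton out of a tight rack and load the wrap holder

ROBOT

A 7-joint arm with a two-finger parallel gripper is mounted at the origin on a cart in front of the work surface, level with it; the furniture and walls round the work are solid. World frame = base frame: x ahead of the robot, y to its left, z up, the work surface at z = 0. Lengths are in mm, angles in rad, forces in N, time in s.
With the tool pointing down it reaches from about 400 to 875 mm from the base axis. Payload 4.4 kg.
Tool frame: the origin (TCP) lies at the very end of the fingers, on their centre line; the grasp point (between the pads) lies 19 mm behind it; z points along the fingers, y is the direction in which the jaws open and shut (so a half turn about z gives the same grasp; the last joint's range is limited). The gripper opens to 85 mm and grips with 20 to 120 N. Pads are 22 mm wide; open, the fingers measure 114 mm over their backs; the gripper's body (76 mm by 85 mm) begins 54 mm behind the grasp point. The pads swing forward as they close: fully open they stand 13 mm farther back than shut.
Start: joints at [-1.344, 0.628, 0.038, 1.517, -0.027, 0.996, -0.02], TCP at [187.588, 622.357, 231.313] pointing down, gripper open.
Joint ranges: [-3.06, 3.06], [-0.37, 2.12], [-1.25, 1.32], [0.18, 2.47], [-1.1, 4.24], [0.23, 1.98], [-2.94, 2.94]. Speed limits (rad/s): [2.57, 2.57, 3.14, 3.14, 3.14, 3.14, 3.14].

INTERFACE

Orientations are given as [roll, pitch, yaw] about the fixed x, y, z axes, in that order (R = Rz(yaw) Ry(pitch) Rx(roll)).
In Python, from cell import ctrl gives the robot as it stands.
- The arm moves only by the shell command python3 -m crank 'ROWS' [OPENING]. ROWS is JSON, a list that holds one entry, the list of rows, each a list of 6 numbers: the shift along the tool's x, y, z in units of 30 mm (1.0 is 30 mm), then the turn, a rotation vector about the tool's x, y, z in units of 6 degrees (1.0 is 6 degrees). In form: [[[tx, ty, tz, rx, ry, rz], ...]]. A call has 1 to 12 rows; each row shifts and turns the pose as measured when the row begins, along the tool's axes as they then stand; what a row does not reach is not made up. A row lasts 1/12 s, in which the tool goes at most 41.7 mm and 7.16 degrees, less where a joint would pass 70% of its speed; a pose out of reach is approached as far as the arm can. A call is refused whole if a number of a shift passes 1 or a number of a turn 1, either way. A call with a gripper value outside its range is refused whole. OPENING is the gripper command: -1 is fully open, 1 is shut, values between are in proportion, set as the call begins (- or left out, the last holds). The fingers move at their own pace and stop on an object; the grip force is fixed at half the most. Time passes only in rows, so rows that do not move let the fingers close. It gives the time, the measured TCP pose, the force and the opening at its end, in the units of the state.
- ctrl.read_state(): the state, without advancing time (a new reading comes with each control period).
- ctrl.get_image(name): name is "scene" or "top" or "wrist"; returns a dict with "color" (420x560x3 uint8, red, green, blue), "depth" (420x560 float32, mm along the optical axis (not along the pixel's ray), 0 where there is no reading), "camera_matrix" (3x3 intrinsics, pixels), "k1" (the pictures are not rectified: a ray, as slopes to the right and down, at radius r is drawn at 1 + k1 r^2 times it, then the intrinsics apply), "R" (3x3) and "t" (3): a world point X has camera coordinates R X + t. Camera axes: x right, y down, z forward; pixel columns grow to the right and rows downward; lengths in mm; the calibration is good to about 2 mm. A picture is of the moment at which its call begins.
- ctrl.finish_job(): hands the job in, once; it reports no verdict.
Trained networks look in a picture, given as the dict that the camera call returned (one of the last four; its "shot" number tells which), for a name from the list of things; names that differ only in an ending like _2 or _b are one class to them, and where a whole thing is asked for, a point or a joint stands for the part that bears it (a point fixed in the world has none). Each returns a list of dicts, best first, with "conf" (0 to 1); they miss things now and then, are a little off and sometimes report something else, mostly with a low value. They report only what shows in the picture. A call takes as long as a camera call. They do not tell look-alikes from the thing itself.
- ctrl.search_frame(query, picture): "extent" ([centre column, centre row, width, height] in pixels, round what is visible of it).
The state is a dict: "clock": time; "qpos": joint angles; "qd": joint speeds; "tau": joint torques, N m; "eef_pos": TCP position; "tool_rot": TCP orientation; "force": force on the tool from outside, world axes, zero at the start; "torque": the same for the moment, N m; "width": finger opening in mm.
Only numpy, scipy, OpenCV 4.12 (cv2) and the standard library are available. Lean on these libraries where they do the work, as an engineer would, in place of code of your own. Each camera call takes 0.05 s, during which the arm holds its last target. There are 200 camera calls.

TASK

Reload the wrap holder with the short carton: tip its top forward until it leans out of the tight row over the rack's front lip, lift it over the lip and lay it down on the worktop on one of its long sides. Let go, take it afresh across the middle, and lower it through the holder's finger gaps until it lies fully home on the holder's floor. Leave the taller cartons standing in their places in the rack.

Things in the scene. Friction and masses are not known exactly. Their poses are not given: they have to be found in the camera images.
- short_carton: the carton to load, stiff plain cardboard, 48 x 48 mm in section and 205 mm long, about 0.35 kg with its mass evenly spread; the only short one of four cartons that stand on end side by side in the rack (each about 1.5 mm from the next). Origin: centre of its lower end; z runs along its length, up as it stands; -x is its front face (spine), towards the robot
- carton_middle (a point): centre of the short carton, half way along its length (102.5 mm from either end)
- carton_top (a point): centre of the short carton's upper end face, a flat 48 x 48 mm with nothing to hook; the taller cartons beside it stand 12 mm higher
- tall_carton_1: one of the three taller cartons, 48 x 48 x 217 mm, loose; origin: centre of its lower end, z up. Which carton stands in which of the four places differs each time
- tall_carton_2: taller carton, as tall_carton_1
- tall_carton_3: taller carton, as tall_carton_1
- rack: fixed open-topped rack of sheet steel, 206 mm wide (y), 71 mm deep (x), 220 mm high; its floor is 6 mm above the worktop. Origin: on the worktop, midway along y, under the line of the standing cartons' axes; -x is its open front, towards the robot. Side walls are as deep as the floor and 153 mm high, higher at the back
- lip_top (a point): mid-length of the rounded top of the rack's front retaining lip, 51 mm above the worktop, 45 mm above the rack's floor; 8 mm thick, its inner face 1.5 mm in front of the cartons. A carton tipped over 15 degrees falls forward on the lip while its foot slides back, and stays leaning there by itself at 18 to 25 degrees, its upper part 40 mm or more in front of its neighbours
- back_edge (a point): mid-length of the front edge of the stiffener along the top of the rack's back wall (200 to 220 mm above the worktop), 2 mm behind the cartons, so that no finger goes behind them; the back wall below it lies 13.5 mm farther back, so a carton's foot can slide back 15 mm
- holder: fixed steel tray on the worktop for one carton lying down, long axis x, 217 x 59 mm outside. Origin: under its centre on the worktop. Inside 211 x 53 mm, so the carton has 6 mm of play along and 5 mm across; walls reach 48 mm above the worktop (their rolled rims 50.5 mm) except in the middle 95 mm of both long sides, where gaps for the fingers go down to 15 mm above the worktop
- holder_floor (a point): centre of the holder's inner floor, 8 mm above the worktop; the seated carton's middle is 24 mm above this point
Not all that is in view belongs to the job. What is shaped like the tall_carton_1 but purple is not meant.

How it is judged:
By the outcome, as a careful person would: the job done as asked, in the order asked, and still so for the second after the job is handed in, with the robot touching nothing.
It also fails if it takes over 72 s, if anything falls off the work surface, if the arm or the gripper's body presses on something with over 40 N, if the wrist force passes 120 N, or if a joint passes its speed limit or range.

## Working session

There is one attempt and no reset: what is moved stays moved. The work goes in short steps, Python scripts to look and compute and a shell command to move; the robot and the scene stay as the last step left them, time stands still between calls to the robot, and variables do not carry over. Pictures are saved under pics/ and viewed, about 8 in all and at most 12, crops included, and the job is handed in when it is done.

```bash
ls; mkdir -p pics; cat > h.py <<'E'
import numpy as np, cv2
from cell import ctrl
from scipy.spatial.transform import Rotation as Rn
def ray(p,u,v):
    K=np.array(p["camera_matrix"],float)
    d=cv2.undistortPoints(np.array([[[u,v]]],float),K,np.array([p["k1"],0,0,0],float))[0,0]
    return d
def pt(p,u,v):
    z=p["depth"][int(round(v)),int(round(u))]; d=ray(p,u,v)
    return np.array(p["R"]).T@(np.array([d[0]*z,d[1]*z,z])-np.array(p["t"]))
def cloud(p):
    K=np.array(p["camera_matrix"],float);h,w=p["depth"].shape
    vv,uu=np.mgrid[0:h,0:w]
    d=cv2.undistortPoints(np.stack([uu,vv],-1).reshape(-1,1,2).astype(float),K,np.array([p["k1"],0,0,0],float))[:,0]
    z=p["depth"].reshape(-1,1)
    X=(np.hstack([d*z,z])-np.array(p["t"]))@np.array(p["R"])
    X[z[:,0]==0]=np.nan
    return X.reshape(h,w,3)
def save(p,n,crop=None,s=1):
    im=p["color"][:,:,::-1]
    if crop: im=im[crop[1]:crop[3],crop[0]:crop[2]]
    cv2.imwrite("pics/"+n,cv2.resize(im,None,fx=s,fy=s,interpolation=cv2.INTER_CUBIC))
E
python3 - <<'E'
from h import *
a=[]
for n in("scene","top"):
    p=ctrl.get_image(n)
    for q in("short_carton","tall_carton_1","rack","holder"):
        for d in ctrl.search_frame(q,p)[:6]:
            e=d["extent"]; print(n,q,np.round(e),round(d["conf"],2),np.round(pt(p,e[0],e[1])))
    a.append(p["color"][:,:,::-1])
    print(p["k1"],np.round(-np.array(p["R"]).T@p["t"]))
cv2.imwrite("pics/a.png",cv2.resize(np.vstack(a),(400*560//420*1,600)) if 0 else np.hstack(a)[:, :][:, ::1] if 0 else cv2.resize(np.hstack(a),(800,300)))
cv2.imwrite("pics/scene.png",a[0]);cv2.imwrite("pics/top.png",a[1])
print(ctrl.read_state())
E
```

```text
pics
scene short_carton [330. 198.  31.  60.] 0.84 [646. -98. 163.]
scene tall_carton_1 [338. 345.  40.  65.] 0.83 [ 374. -342.  183.]
scene tall_carton_1 [316. 185.  29.  59.] 0.8 [652. -49. 168.]
scene tall_carton_1 [356. 219.  38.  60.] 0.79 [ 633. -186.  173.]
scene tall_carton_1 [344. 206.  31.  63.] 0.68 [ 637. -145.  182.]
scene rack [342. 206.  87. 117.] 0.77 [ 640. -139.  174.]
scene rack [327. 195.  31.  63.] 0.36 [647. -89. 169.]
scene holder [200. 214.  64.  73.] 0.97 [459. 202.  12.]
-0.0988981257894298 [ 118. -442.  880.]
top short_carton [301. 175.  17.  40.] 0.6 [647. -82. 174.]
top short_carton [311. 176.  70.  56.] 0.4 [ 641. -110.  179.]
top tall_carton_1 [317. 177.  23.  45.] 0.95 [ 642. -129.  164.]
top tall_carton_1 [398. 258.  37.  44.] 0.93 [ 370. -315.  197.]
top tall_carton_1 [284. 174.  17.  39.] 0.73 [656. -33. 172.]
top tall_carton_1 [335. 176.  19.  43.] 0.58 [ 635. -179.  180.]
top rack [310. 175.  73.  55.] 0.97 [ 643. -109.  176.]
top holder [217. 263.  38.  74.] 0.85 [457. 186.   8.]
-0.03559220692584719 [ -38.   -2. 1509.]
{'clock': 0.5, 'qpos': array([-1.34380539,  0.62844543,  0.03850084,  1.51743254, -0.02700416,
        0.99629876, -0.02000543]), 'qd': array([ 9.30618431e-04, -5.65682576e-04,  1.10962485e-03,  6.80092483e-05,
        1.14143967e-03,  1.02980368e-03, -1.43232027e-03]), 'tau': array([-6.51103019e-04, -5.62794328e+01,  1.22448910e+00, -1.93601006e+01,
        1.09515869e-02,  2.78405263e-03,  3.44559351e-05]), 'eef_pos': array([187.5784855 , 622.33664302, 231.27353382]), 'tool_rot': array([-3.14152620e+00, -3.54444448e-05,  2.84876760e+00]), 'force': array([ 1.11868741,  0.59855806, -0.09434336]), 'torque': array([-0.02778631, -0.03397284,  0.03074617]), 'width': 85.46911362089587}
```

View images.

```bash
python3 - <<'E'
import cv2,numpy as np
a=cv2.imread("pics/scene.png");b=cv2.imread("pics/top.png")
A=cv2.resize(a[130:400,150:430],(400,386));B=cv2.resize(b[120:320,180:440],(400,308))
c=np.zeros((600,800,3),np.uint8);c[:386,:400]=A;c[:308,400:]=B
C=cv2.resize(a[145:265,270:390],(280,280),interpolation=cv2.INTER_CUBIC);c[310:590,410:690]=C
cv2.imwrite("pics/v1.png",c)
E
```

```text
(no output)
```

View pics/v1.png

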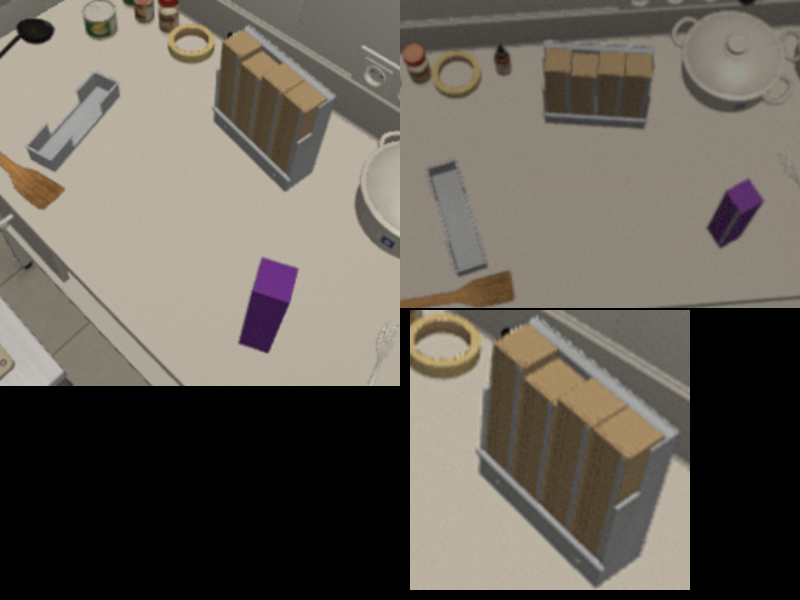

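Candidates (scene pixels): tall cartons at (316,185), (344,206) and (356,219). The short one is at (330,198), second from the left with its top visibly lower. A purple look-alike of the tall carton stands at (338,345). I choose (330,198) and measure it now.

```bash
python3 - <<'E'
from h import *
def rect(n,m,X):
    P=X[m][:,:2]; 
    if len(P)<15: print(n,len(P));return
    r=cv2.minAreaRect(P.astype(np.float32)); print(n,len(P),"med",np.round(np.median(X[m],0),1),"rect",np.round(r[0],1),np.round(r[1],1),round(r[2],1))
for n in("scene","top"):
    p=ctrl.get_image(n);X=cloud(p);x,y,z=X[...,0],X[...,1],X[...,2]
    ra=(x>570)&(x<720)&(y>-250)&(y<20)
    print(n)
    for lo in range(200,232,4): print(lo,(ra&(z>lo)&(z<lo+4)).sum(),end="; ")
    print()
    tops=ra&(z>217)&(z<228)&(x<690)
    rect("talltops",tops,X)
    rect("shorttop",ra&(z>206)&(z<215)&(x<675)&(y<-60)&(y>-120),X)
    for yy in range(-220,10,10):
        m=ra&(abs(y-yy)<5)&(z>203)
        if m.sum()>5: print(yy,np.round(np.percentile(z[m],[25,50,75])),np.round(np.percentile(x[m],[2,50,98])))
    ho=(x>320)&(x<600)&(y>130)&(y<260)
    tab=ho&(z<3)
    rect("hfloor",ho&(z>5)&(z<12),X); rect("hrim",ho&(z>42)&(z<56),X); rect("hall",ho&(z>14)&(z<56),X)
    print("table z",np.median(z[(x>400)&(x<560)&(y>-150)&(y<100)]))
    rect("lip",ra&(z>40)&(z<56)&(x<640),X)
    rect("rackall",ra&(z>20),X)
    front=ra&(z>80)&(z<190)&(x<640); 
    A=np.c_[y[front],z[front],np.ones(front.sum())];print("front x=",np.linalg.lstsq(A,x[front],rcond=None)[0])
E
```

```text
scene
200 89; 204 104; 208 255; 212 231; 216 395; 220 828; 224 317; 228 0; 
talltops 1070 med [ 663.2 -145.4  223.2] rect [ 660.4 -106.7] [ 59.  206.7] 0.0
shorttop 166 med [657.5 -81.9 211.7] rect [660.  -90.3] [61.1 29.2] 83.4
-210 [210. 215. 220.] [658. 677. 695.]
-200 [215. 220. 223.] [632. 658. 695.]
-190 [220. 222. 224.] [631. 656. 697.]
-180 [220. 223. 224.] [633. 656. 694.]
-170 [220. 223. 224.] [634. 657. 701.]
-160 [220. 223. 224.] [636. 659. 701.]
-150 [219. 223. 224.] [637. 662. 704.]
-140 [219. 222. 224.] [639. 661. 706.]
-130 [219. 223. 224.] [640. 665. 705.]
-120 [219. 223. 224.] [641. 666. 707.]
-110 [219. 222. 224.] [643. 666. 708.]
-100 [212. 217. 219.] [644. 687. 711.]
-90 [211. 212. 215.] [647. 678. 712.]
-80 [212. 212. 216.] [648. 682. 713.]
-70 [211. 212. 216.] [650. 681. 714.]
-60 [211. 212. 218.] [651. 688. 717.]
-50 [216. 220. 223.] [652. 674. 717.]
-40 [219. 222. 223.] [654. 677. 719.]
-30 [219. 222. 223.] [655. 677. 717.]
-20 [219. 222. 224.] [656. 681. 719.]
-10 [219. 221. 223.] [658. 672. 718.]
hfloor 920 med [454.9 187.1   9. ] rect [459.1 194.8] [279.6 
[... 1181 characters left out ...]
] [650. 685. 713.]
-60 [210. 213. 219.] [648. 684. 716.]
-50 [219. 221. 224.] [651. 682. 717.]
-40 [219. 221. 223.] [653. 680. 715.]
-30 [220. 222. 224.] [654. 680. 718.]
-20 [221. 223. 225.] [655. 681. 717.]
-10 [218. 221. 225.] [656. 683. 717.]
hfloor 1032 med [450.  185.4   7.9] rect [459.7 195. ] [279.7 128.4] 0.1
hrim 222 med [498.1 188.4  49.6] rect [458.1 184.9] [223.8  63.8] 14.1
hall 473 med [491.1 191.1  39.6] rect [447.  182.5] [246.4  64.4] 14.0
table z 0.2127771770081592
lip 133 med [ 633.  -153.7   50.9] rect [ 631.  -141.9] [130.  19.] 87.7
rackall 3627 med [ 651.8 -104.7  187.7] rect [ 671.8 -107.4] [211.   81.4] 80.6
front x= [ 1.35354384e-01 -3.39192626e-03  6.57774656e+02]
```

```bash
cat >> h.py <<'E'
def rot(yaw,tilt=0):   # tool down, yaw deg; tilt>0: fingers point outward (+ tool -x side)
    return Rn.from_euler('z',yaw,degrees=True)*Rn.from_euler('x',np.pi)*Rn.from_euler('y',-tilt,degrees=True)
def to(P,R):
    s=ctrl.read_state();C=Rn.from_euler('xyz',s["tool_rot"])
    print("t",round(s["clock"],2),"pos",np.round(s["eef_pos"],1),"rpy",np.round(np.degrees(s["tool_rot"]),1),"F",np.round(s["force"],1),"w",round(s["width"],1))
    print("shift/30",np.round(C.inv().apply(np.array(P)-s["eef_pos"])/30,2),"turn/6",np.round(np.degrees((C.inv()*R).as_rotvec())/6,2))
E
python3 -c "
from h import *
print(rot(172,30).as_matrix().round(2))
to([664,-84,270],rot(172))"
```

```text
[[-0.86  0.14  0.5 ]
 [ 0.12  0.99 -0.07]
 [-0.5   0.   -0.87]]
t 0.6 pos [187.6 622.3 231.3] rpy [-180.    -0.   163.2] F [ 0.5  0.2 -0.6] w 85.1
shift/30 [-22.   -17.96  -1.29] turn/6 [-0.   -0.   -1.46]
```

```bash
python3 -m crank '[[[0,0,-0.7,0,0,-0.8],[0,0,-0.7,0,0,-0.7],[-0.5,-0.4,0,0,0,0],[-0.8,-0.6,0,0,0,0]]]' 1
python3 -m crank '[[[-0.9,-0.8,0,0,0,0],[-0.9,-0.8,0,0,0,0],[-0.9,-0.8,0,0,0,0],[-0.9,-0.8,0,0,0,0],[-0.9,-0.8,0,0,0,0],[-0.9,-0.8,0,0,0,0]]]' 
python3 -c "
from h import *
to([664,-84,270],rot(172))"
```

```text
clock: 0.93
eef_pos: [215.4, 591.1, 273.5]
tool_rot: [3.141, -0.005, 3.025]
force: [0.4, -0.3, -0.6]
width: 38.8
clock: 1.43
eef_pos: [362.3, 426.8, 273.7]
tool_rot: [3.135, -0.005, 3.035]
force: [-0.1, -0.2, 0.0]
width: 0.1
t 1.43 pos [362.3 426.8 273.7] rpy [179.6  -0.3 173.9] F [-0.1 -0.2  0. ] w 0.1
shift/30 [-11.81 -15.86  -0.05] turn/6 [ 0.07 -0.05  0.31]
```

```bash
python3 -m crank '[[[-0.75,-1,0,0,0,0.15],[-0.75,-1,0,0,0,0.15],[-0.75,-1,0,0,0,0],[-0.75,-1,0,0,0,0],[-0.75,-1,0,0,0,0],[-0.75,-1,0,0,0,0],[-0.75,-1,0,0,0,0],[-0.75,-1,0,0,0,0],[-0.75,-1,0,0,0,0],[-0.75,-1,0,0,0,0]]]' 
python3 -c "
from h import *
to([664,-84,270],rot(172))"
```

```text
clock: 2.27
eef_pos: [554.0, 83.3, 272.9]
tool_rot: [3.129, 0.001, 3.002]
force: [-0.3, 1.1, 0.2]
width: 0.1
t 2.27 pos [554.   83.3 272.9] rpy [179.3   0.  172. ] F [-0.3  1.1  0.2] w 0.1
shift/30 [-4.41 -5.01  0.04] turn/6 [0.12 0.01 0.  ]
```

```bash
python3 -m crank '[[[-0.88,-1,0,0,0,0],[-0.88,-1,0,0,0,0],[-0.88,-1,0,0,0,0],[-0.88,-1,0,0,0,0],[-0.7,-0.7,0,0.1,0,0],[-0.15,-0.3,0,0,0,0],[0,0,0,0,0,0]]]' 
python3 - <<'E'
from h import *
to([664,-84,225],rot(172))
p=ctrl.get_image("wrist");q=ctrl.get_image("scene")
for d in ctrl.search_frame("short_carton",p)[:3]: 
    e=d["extent"];print(np.round(e),d["conf"],np.round(pt(p,*e[:2])))
c=np.hstack([cv2.resize(p["color"][:,:,::-1],(400,300)),cv2.resize(q["color"][100:280,220:460,::-1],(400,300))])
cv2.imwrite("pics/v2.png",c)
X=cloud(p)
m=(X[...,2]>205)&(X[...,2]<216)&(X[...,0]<700)&(abs(X[...,1]+85)<60)
print(m.sum()); P=X[m]
for y in range(-120,-50,5):
    k=abs(P[:,1]-y)<2.5
    if k.sum()>3: print(y,k.sum(),np.round(np.percentile(P[k],[2,98],axis=0),0).tolist())
E
```

```text
clock: 2.85
eef_pos: [668.4, -104.8, 271.6]
tool_rot: [-3.137, 0.005, 2.989]
force: [0.1, -0.6, 0.1]
width: -0.4
t 2.85 pos [ 668.4 -104.8  271.6] rpy [-179.7    0.3  171.3] F [ 0.1 -0.6  0.1] w -0.4
shift/30 [0.26 0.67 1.55] turn/6 [-0.05  0.05 -0.12]
[317. 207.  82. 110.] 0.64 [656. -78. 211.]
5929
-120 32 [[641.0, -122.0, 205.0], [642.0, -118.0, 216.0]]
-115 34 [[642.0, -117.0, 205.0], [643.0, -113.0, 216.0]]
-110 34 [[642.0, -112.0, 206.0], [644.0, -108.0, 216.0]]
-105 193 [[644.0, -107.0, 206.0], [687.0, -103.0, 214.0]]
-100 476 [[645.0, -102.0, 208.0], [694.0, -98.0, 212.0]]
-95 568 [[645.0, -97.0, 207.0], [696.0, -93.0, 212.0]]
-90 572 [[646.0, -92.0, 207.0], [697.0, -88.0, 213.0]]
-85 575 [[647.0, -87.0, 207.0], [698.0, -83.0, 214.0]]
-80 582 [[648.0, -82.0, 207.0], [698.0, -78.0, 214.0]]
-75 579 [[648.0, -77.0, 207.0], [699.0, -73.0, 214.0]]
-70 555 [[649.0, -72.0, 207.0], [700.0, -68.0, 213.0]]
-65 542 [[650.0, -67.0, 208.0], [698.0, -63.0, 212.0]]
-60 508 [[651.0, -62.0, 207.0], [697.0, -58.0, 213.0]]
-55 316 [[651.0, -57.0, 206.0], [689.0, -53.0, 216.0]]
```

View pics/v2.png

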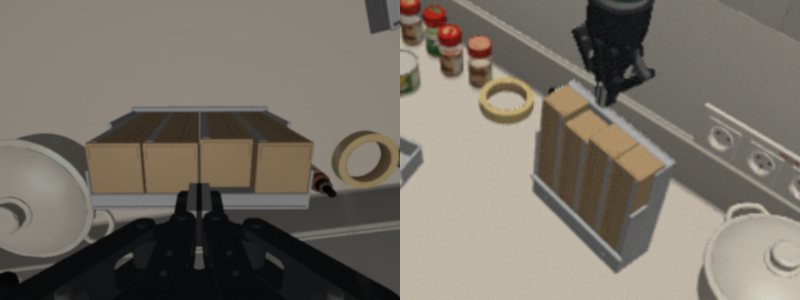

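View: the wrist picture shows the short carton third from left at (227,163), its top sunk below the neighbours. The closed fingers are one place too far to the right rear.

```bash
python3 -m crank '[[[0.1,0.8,0.3,0,0,-0.1],[0.05,0.1,0.5,0,0,0],[0,0,0.5,0,0,0],[0,0,0.4,0,0,0],[0,0,0,0,0,0]]]' 
python3 -c "
from h import *
to([666,-80.5,211],rot(172))"
```

```text
clock: 3.42
eef_pos: [666.0, -56.3, 223.9]
tool_rot: [3.134, 0.009, 3.021]
force: [-0.4, -0.7, 0.5]
width: 0.0
t 3.42 pos [666.  -56.3 223.9] rpy [179.6   0.5 173.1] F [-0.4 -0.7  0.5] w 0.0
shift/30 [-0.09 -0.81  0.42] turn/6 [0.07 0.08 0.18]
```

```bash
python3 -m crank '[[[0,0,-0.1,0,0,0],[0,-0.2,0,0,0,0],[0,-0.2,0,0,0,0],[0,-0.2,0,0,0,0.1],[0,-0.1,0,0,0,0],[0,0,0,0,0,0],[0,0,0,0,0,0],[0,0,0,0,0,0]]]' 
python3 -c "
from h import *
to([666,-80.5,211],rot(172))"
```

```text
clock: 4.08
eef_pos: [661.7, -72.4, 229.8]
tool_rot: [3.13, 0.009, 3.017]
force: [0.9, -0.2, -0.2]
width: -0.7
t 4.08 pos [661.7 -72.4 229.8] rpy [179.4   0.5 172.9] F [ 0.9 -0.2 -0.2] w -0.7
shift/30 [-0.17 -0.26  0.62] turn/6 [0.11 0.09 0.15]
```

```bash
python3 -m crank '[[[-0.15,-0.25,0,0.1,0.1,0.15],[-0.05,-0.05,0.15,0,0,0],[0,0,0.15,0,0,0],[0,0,0.1,0,0,0],[0,0,0,0,0,0],[0,0,0,0,0,0]]]' 
python3 -c "
from h import *
to([666,-80.5,211],rot(172))"
```

```text
clock: 4.58
eef_pos: [665.8, -81.2, 215.6]
tool_rot: [3.139, -0.003, 3.002]
force: [0.1, 0.7, 0.3]
width: -0.0
t 4.58 pos [665.8 -81.2 215.6] rpy [179.9  -0.2 172. ] F [0.1 0.7 0.3] w -0.0
shift/30 [-0.    0.02  0.15] turn/6 [ 0.02 -0.03  0.  ]
```

Precise. Press gently.

```bash
python3 -m crank '[[[0,0,0.1,0,0,0],[0,0,0.1,0,0,0],[0,0,0,0,0,0]]]' ;python3 -m crank '[[[0,0,0.1,0,0,0],[0,0,0.1,0,0,0]]]'
```

```text
clock: 4.83
eef_pos: [667.2, -80.8, 211.9]
tool_rot: [3.139, 0.001, 3.003]
force: [-0.2, 0.5, -0.0]
width: 0.0
clock: 5.0
eef_pos: [668.9, -81.0, 211.3]
tool_rot: [3.138, 0.007, 3.003]
force: [-6.9, 0.7, 22.8]
width: -0.1
```

```bash
python3 -m crank '[[[0.15,0,0.1,0,0,0],[0.2,0,0.1,0,0,0]]]';python3 -m crank '[[[0.2,0,0.1,0,0,0],[0.2,0,0.1,0,0,0]]]'
python3 - <<'E'
from h import *
q=ctrl.get_image("scene");p=ctrl.get_image("wrist")
c=np.hstack([cv2.resize(p["color"][:,:,::-1],(400,300)),cv2.resize(q["color"][130:265,250:430,::-1],(400,300))])
cv2.imwrite("pics/v3.png",c)
E
```

```text
clock: 5.17
eef_pos: [663.3, -80.2, 211.3]
tool_rot: [3.138, 0.02, 3.004]
force: [0.9, -0.7, 13.7]
width: -0.1
clock: 5.33
eef_pos: [658.0, -79.4, 211.6]
tool_rot: [3.137, 0.039, 3.004]
force: [3.2, -0.9, 11.1]
width: -0.1
```

View pics/v3.png

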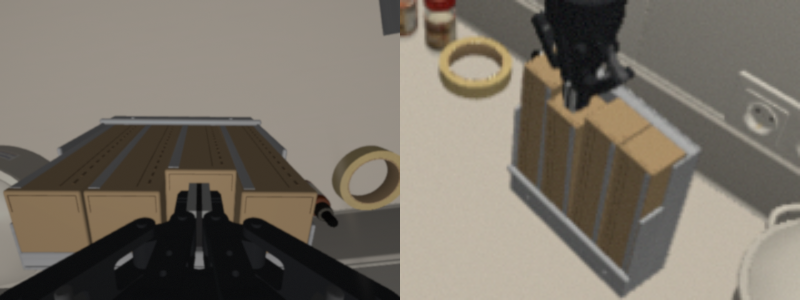

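The short carton's top (wrist pixel (200,180)) is already forward of its neighbours, so the drag works.

```bash
python3 -m crank '[[[0.25,0,0.1,0,0,0],[0.25,0,0.1,0,0,0],[0.25,0,0.1,0,0,0]]]';python3 -m crank '[[[0.25,0,0.1,0,0,0],[0.25,0,0.1,0,0,0],[0.25,0,0.1,0,0,0]]]'
python3 - <<'E'
from h import *
p=ctrl.get_image("wrist");q=ctrl.get_image("scene")
X=cloud(q)
m=(abs(X[...,1]+78)<6)&(X[...,0]<665)&(X[...,0]>560)&(X[...,2]>60)&(X[...,2]<190)
print(np.polyfit(X[m][:,2],X[m][:,0],1),m.sum())
c=np.hstack([cv2.resize(p["color"][:,:,::-1],(400,300)),cv2.resize(q["color"][130:265,250:430,::-1],(400,300))])
cv2.imwrite("pics/v4.png",c)
E
```

```text
clock: 5.68
eef_pos: [648.5, -77.9, 211.9]
tool_rot: [3.137, 0.072, 3.004]
force: [0.6, 0.1, 10.7]
width: -0.2
clock: 5.93
eef_pos: [638.2, -76.3, 211.4]
tool_rot: [3.136, 0.103, 3.004]
force: [0.5, -0.0, 12.1]
width: 0.1
[-1.76474705e-01  6.55397348e+02] 87
```

```bash
python3 -m crank '[[[0.25,0,0.1,0,0,0],[0.25,0,0.1,0,0,0],[0.25,0,0.1,0,0,0],[0.25,0,0.1,0,0,0]]]';python3 -m crank '[[[0.25,0,0.1,0,0,0],[0.25,0,0.1,0,0,0],[0.25,0,0.1,0,0,0]]]'
python3 - <<'E'
from h import *
q=ctrl.get_image("scene")
X=cloud(q)
m=(abs(X[...,1]+78)<6)&(X[...,0]<665)&(X[...,0]>560)&(X[...,2]>60)&(X[...,2]<180)
print(np.polyfit(X[m][:,2],X[m][:,0],1),m.sum())
E
```

```text
clock: 6.37
eef_pos: [623.7, -74.0, 209.3]
tool_rot: [3.134, 0.141, 3.003]
force: [-0.5, -0.7, 12.0]
width: 0.1
clock: 6.62
eef_pos: [611.7, -72.1, 206.3]
tool_rot: [3.133, 0.167, 3.003]
force: [-1.1, 1.1, 12.6]
width: -0.3
[-3.53675656e-01  6.64204670e+02] 42
```

```bash
python3 -m crank '[[[0,0,-0.3,0,0,0],[0,0,-0.6,0,0,0],[0,0,-0.8,0,0,0],[0.4,0,-0.8,0,0.4,0],[0.6,0,-0.7,0,0.5,0],[0.6,0,-0.3,0,0.4,0],[0.5,0,0,0,0.3,0],[0,0,0,0,0,0]]]' -1
python3 - <<'E'
from h import *
print(np.round(ctrl.read_state()["qpos"],2))
for n in ("scene","top","wrist"):
    p=ctrl.get_image(n);X=cloud(p)
    m=(abs(X[...,1]+78)<8)&(X[...,0]<665)&(X[...,0]>560)&(X[...,2]>60)&(X[...,2]<195)
    if m.sum()>20: print(n,np.polyfit(X[m][:,2],X[m][:,0],1),m.sum())
    m=(X[...,0]<632)&(X[...,0]>560)&(X[...,2]>140)&(X[...,2]<225)&(abs(X[...,1]+85)<60)
    P=X[m]
    if len(P)>20:
      for zl in (140,155,170,185,200,206,212):
        k=(P[:,2]>zl)&(P[:,2]<zl+15)
        if k.sum()>5: print(n,zl,k.sum(),np.round(np.percentile(P[k][:,:2],[2,50,98],axis=0)).tolist())
    if n=="wrist": w=p
    if n=="scene": q=p
c=np.hstack([cv2.resize(w["color"][:,:,::-1],(400,300)),cv2.resize(q["color"][130:265,250:430,::-1],(400,300))])
cv2.imwrite("pics/v4.png",c)
to([624.5,-75,240],rot(172))
E
```

```text
clock: 7.33
eef_pos: [527.5, -60.8, 310.5]
tool_rot: [3.132, -0.011, 3.006]
force: [-1.1, -0.1, -0.6]
width: 85.3
[ 0.    0.38  0.1   1.73 -0.05  1.04  1.55]
scene [-3.68159420e-01  6.64915311e+02] 58
scene 140 44 [[608.0, -97.0], [614.0, -93.0], [629.0, -51.0]]
scene 155 59 [[602.0, -97.0], [610.0, -93.0], [631.0, -52.0]]
scene 170 64 [[597.0, -97.0], [608.0, -93.0], [631.0, -48.0]]
scene 185 108 [[591.0, -97.0], [600.0, -90.0], [630.0, -47.0]]
scene 200 304 [[594.0, -97.0], [615.0, -74.0], [631.0, -48.0]]
scene 206 173 [[608.0, -97.0], [623.0, -76.0], [631.0, -50.0]]
scene 212 34 [[623.0, -97.0], [629.0, -84.0], [631.0, -59.0]]
wrist [-3.68932647e-01  6.64135125e+02] 250
wrist 140 92 [[606.0, -93.0], [611.0, -72.0], [616.0, -49.0]]
wrist 155 100 [[600.0, -93.0], [605.0, -71.0], [610.0, -49.0]]
wrist 170 132 [[595.0, -92.0], [600.0, -69.0], [605.0, -48.0]]
wrist 185 404 [[590.0, -92.0], [595.0, -69.0], [600.0, -47.0]]
wrist 200 2454 [[595.0, -96.0], [614.0, -73.0], [631.0, -49.0]]
wrist 206 1322 [[611.0, -96.0], [623.0, -76.0], [632.0, -51.0]]
wrist 212 214 [[625.0, -98.0], [630.0, -83.0], [632.0, -54.0]]
t 7.48 pos [529.2 -61.  309.7] rpy [179.5  -0.5 172.2] F [-0.8 -0.2 -0. ] w 85.2
shift/30 [-3.23 -0.05  2.29] turn/6 [ 0.09 -0.08  0.04]
```

View pics/v4.png

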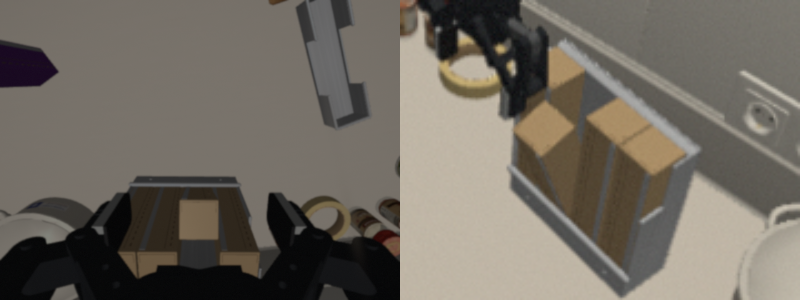

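The carton rests by itself at 20°, upper part well forward of its neighbours, which stand untouched. Now I'll straddle its upper end.

```bash
python3 -m crank '[[[-0.8,0,0.3,0,0,0],[-0.9,0,0.5,0,0,0],[-0.8,0,0.5,0,0,0],[-0.5,0,0.4,0,0,0],[-0.2,0,0.2,0,0,0],[0,0,0,0,0,0],[0,0,0,0,0,0]]]' 
python3 -c "
from h import *
to([622.7,-73.5,162],rot(172))"
```

```text
clock: 8.07
eef_pos: [628.6, -73.8, 245.6]
tool_rot: [3.133, -0.009, 3.006]
force: [0.1, 0.1, -0.1]
width: 85.4
t 8.07 pos [628.6 -73.8 245.6] rpy [179.5  -0.5 172.2] F [ 0.1  0.1 -0.1] w 85.4
shift/30 [ 0.17 -0.04  2.79] turn/6 [ 0.09 -0.08  0.04]
```

```bash
python3 -m crank '[[[0.15,-0.03,0.3,0.05,-0.05,0],[0.05,0,0.5,0,0,0],[0,0,0.5,0,0,0],[0,0,0.5,0,0,0],[0,0,0.5,0,0,0],[0,0,0.3,0,0,0],[0,0,0,0,0,0],[0,0,0,0,0,0]]]' 
python3 -c "
from h import *
to([622.7,-73.5,162],rot(172))"
```

```text
clock: 8.73
eef_pos: [619.0, -73.1, 171.9]
tool_rot: [3.137, 0.003, 3.006]
force: [0.6, -0.0, 0.3]
width: 85.4
t 8.73 pos [619.  -73.1 171.9] rpy [179.8   0.2 172.2] F [ 0.6 -0.   0.3] w 85.4
shift/30 [-0.12  0.    0.33] turn/6 [0.04 0.03 0.04]
```

```bash
python3 -m crank '[[[-0.1,0,0.2,0,0,0],[0,0,0.15,0,0,0],[0,0,0,0,0,0],[0,0,0,0,0,0]]]' 
python3 -m crank '[[[0,0,0,0,0,0],[0,0,0,0,0,0],[0,0,0,0,0,0],[0,0,0,0,0,0],[0,0,0,0,0,0],[0,0,0,0,0,0]]]' 1
```

```text
clock: 9.07
eef_pos: [623.9, -73.8, 163.8]
tool_rot: [3.137, 0.008, 3.006]
force: [-0.1, 0.2, 0.9]
width: 85.1
clock: 9.57
eef_pos: [624.5, -73.9, 164.8]
tool_rot: [3.137, 0.009, 3.006]
force: [0.2, -0.1, -0.3]
width: 47.1
```

Gripped at 47–48 mm with no side force. Next, lift slightly toward the robot.

```bash
python3 -m crank '[[[0.05,0,-0.3,0,0,0],[0.08,0,-0.4,0,0,0],[0.08,0,-0.4,0,0,0],[0.08,0,-0.4,0,0,0]]]'; python3 -m crank '[[[0.1,0,-0.4,0,0,0],[0.1,0,-0.4,0,0,0],[0.1,0,-0.4,0,0,0],[0.1,0,-0.4,0,0,0],[0,0,0,0,0,0]]]'
python3 - <<'E'
from h import *
to([500,0,300],rot(172))
q=ctrl.get_image("scene");X=cloud(q)
m=(abs(X[...,1]+70)<8)&(X[...,0]<665)&(X[...,0]>540)&(X[...,2]>60)&(X[...,2]<210)
print(np.polyfit(X[m][:,2],X[m][:,0],1),m.sum())
cv2.imwrite("pics/v5.png",cv2.resize(q["color"][110:290,220:460,::-1],(600,450)))
E
```

```text
clock: 9.9
eef_pos: [612.1, -72.4, 209.4]
tool_rot: [3.138, 0.001, 3.006]
force: [-0.2, 0.2, -2.9]
width: 47.2
clock: 10.32
eef_pos: [599.1, -71.0, 268.1]
tool_rot: [3.137, 0.008, 3.006]
force: [0.6, -0.2, -2.8]
width: 47.3
t 10.32 pos [599.1 -71.  268.1] rpy [179.7   0.4 172.2] F [ 0.6 -0.2 -2.8] w 47.3
shift/30 [ 3.59  1.9  -1.08] turn/6 [0.04 0.07 0.04]
[-3.61059817e-01  6.76858890e+02] 53
```

View pics/v5.png

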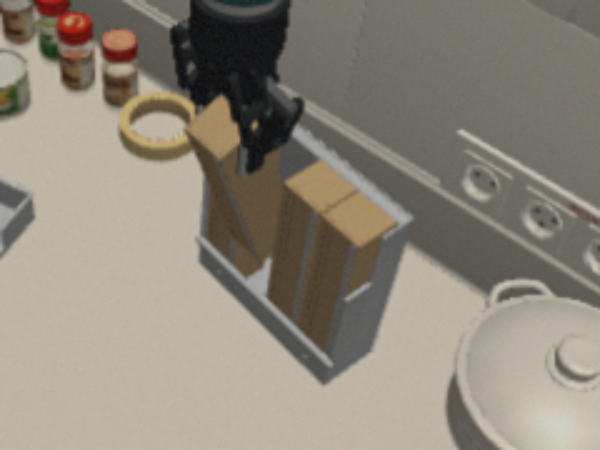

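Lifted clear: the foot is about 105 mm above the worktop, still at 20°. I'll draw it out forward and then turn.

```bash
python3 -m crank '[[[0.4,0,-0.1,0,0,0],[0.6,0,-0.1,0,0,0],[0.7,0,-0.1,0,0,0],[0.7,0,0,0,0,0],[0.7,0,0,0,0,0],[0.6,0,0,0,0,0],[0.4,0,0,0,0,0]]]'; python3 -m crank '[[[0,0,0,0,0,0.7],[0,0,0,0,0,1],[0,0,0,0,0,1],[0,0,0,0,0,1],[0,0,0,0,0,1],[0,0,0,0,0,1],[0,0,0,0,0,1],[0,0,0,0,0,1]]]'
python3 - <<'E'
from h import *
print(np.round(ctrl.read_state()["qpos"],2))
to([500,30,300],rot(37))
E
```

```text
clock: 10.95
eef_pos: [472.7, -53.8, 273.1]
tool_rot: [3.137, 0.006, 3.006]
force: [0.1, -0.1, -3.3]
width: 47.0
clock: 11.62
eef_pos: [465.1, -52.8, 271.2]
tool_rot: [3.14, -0.005, 2.163]
force: [-1.0, -0.1, -3.1]
width: 47.3
[-0.17  0.33  0.3   1.96 -0.13  0.88  0.79]
t 11.62 pos [465.1 -52.8 271.2] rpy [179.9  -0.3 123.9] F [-1.  -0.1 -3.1] w 47.3
shift/30 [ 1.65  2.51 -0.95] turn/6 [-0.03 -0.05 14.49]
```

```bash
python3 -m crank '[[[0,0,0,0,0,1],[0,0,0,0,0,1],[0,0,0,0,0,1],[0,0,0,0,0,1],[0,0,0,0,0,1],[0,0,0,0,0,1],[0,0,0,0,0,1],[0,0,0,0,0,1],[0,0,0,0,0,1],[0,0,0,0,0,1],[0,0,0,0,0,1],[0,0,0,0,0,1]]]'; python3 -m crank '[[[0,0,0,0,0,0.7],[0,0,0,0,0,0],[0,0,0,0,-1,0],[0,0,0,0,-1,0],[0,0,0,0,-1,0],[0,0,0,0,-1,0]]]'
python3 - <<'E'
from h import *
print(np.round(ctrl.read_state()["qpos"],2))
to([540,40,260],rot(37,60))
E
```

```text
clock: 12.62
eef_pos: [462.6, -51.0, 268.4]
tool_rot: [-3.133, -0.001, 0.843]
force: [-0.6, 1.3, -2.7]
width: 47.2
clock: 13.12
eef_pos: [459.8, -55.2, 271.2]
tool_rot: [-3.133, 0.427, 0.762]
force: [0.5, 0.3, -4.4]
width: 47.7
[-0.59  0.6   0.74  1.75 -0.08  1.21 -0.65]
t 13.12 pos [459.8 -55.2 271.2] rpy [-179.5   24.4   43.6] F [ 0.5  0.3 -4.4] w 47.7
shift/30 [ 3.91 -0.46 -1.36] turn/6 [ 0.68 -5.91  0.86]
```

```bash
python3 -m crank '[[[0.5,0,-0.2,0.1,-1,0.15],[0.5,0,-0.2,0.1,-1,0.15],[0.5,0,-0.2,0.1,-1,0.15],[0.5,0,-0.2,0.1,-1,0.15],[0.4,0,-0.3,0.1,-1,0.15],[0.4,0,-0.4,0,-0.5,0],[0,0,0,0,0,0]]]'
python3 - <<'E'
from h import *
print(np.round(ctrl.read_state()["qpos"],2))
to([540,40,260],rot(37,60))
q=ctrl.get_image("scene");t=ctrl.get_image("top")
cv2.imwrite("pics/v6.png",np.hstack([cv2.resize(q["color"][100:370,130:430,::-1],(400,360)),cv2.resize(t["color"][120:320,180:440,::-1],(400,308),)[:,:,:] if 0 else cv2.resize(t["color"][120:354,180:440,::-1],(400,360))]))
E
```

```text
clock: 13.7
eef_pos: [539.2, 17.5, 240.5]
tool_rot: [-3.115, 1.019, 0.71]
force: [-0.2, -0.3, -4.3]
width: 47.5
[-0.58  1.12  0.72  1.14 -0.01  1.87 -0.79]
t 13.7 pos [539.2  17.5 240.5] rpy [-178.5   58.4   40.7] F [-0.2 -0.3 -4.3] w 47.5
shift/30 [-0.29 -0.57 -0.76] turn/6 [ 0.28 -0.27  0.32]
```

View pics/v6.png

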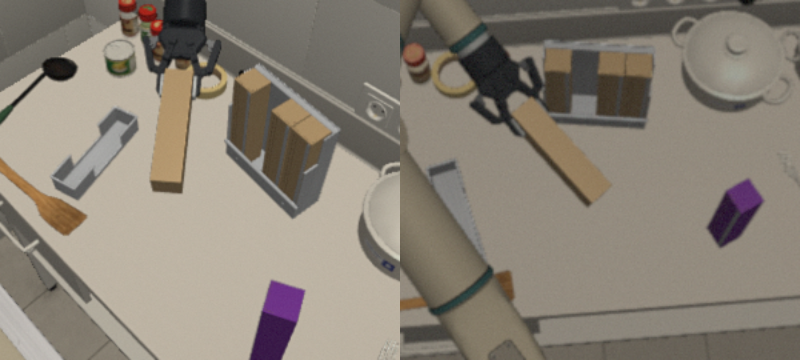

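Picture: the carton is held near-horizontal from its top end, and its foot points toward the robot. The rack keeps its three cartons and the place next to the leftmost is empty. The gripper sits close to the rack's left wall, so I'll move toward the robot before lowering.

```bash
python3 -m crank '[[[-0.2,0.3,0.4,0,0,0],[-0.4,0.6,0.7,0,0,0],[-0.3,0.5,0.5,0,0,0],[0,0,0,0,0,0]]]'
python3 - <<'E'
from h import *
print(np.round(ctrl.read_state()["qpos"],2))
to([480,30,60],rot(39,62))
E
```

```text
clock: 14.13
eef_pos: [520.2, -56.5, 244.1]
tool_rot: [-3.12, 1.006, 0.704]
force: [-1.3, -1.2, -2.9]
width: 47.2
[-0.53  1.07  0.74  1.28  0.05  1.73 -0.73]
t 14.13 pos [520.2 -56.5 244.1] rpy [-178.8   57.6   40.4] F [-1.3 -1.2 -2.9] w 47.2
shift/30 [ 5.64 -3.01  2.64] turn/6 [-0.01 -0.73  0.12]
```

```bash
python3 -m crank '[[[0.3,-0.5,0.1,0,0,0],[0.4,-0.9,0.2,0,0,0],[0.5,-0.8,0.2,0,0,0],[0.6,-0.5,0.3,0,0,0],[0.7,-0.2,0.3,0,0,0],[0.7,0,0.4,0,0,0],[0.5,0,0.3,0,0,0],[0.2,0,0.1,0,0,0],[0,0,0,0,0,0]]]'
python3 - <<'E'
from h import *
print(np.round(ctrl.read_state()["qpos"],2))
to([480,30,60],rot(39,62))
E
```

```text
clock: 14.88
eef_pos: [476.6, 17.2, 122.0]
tool_rot: [-3.13, 0.972, 0.681]
force: [-0.1, -0.6, -2.4]
width: 47.2
[-0.64  1.17  0.68  1.41 -0.1   1.56 -0.88]
t 14.88 pos [476.6  17.2 122. ] rpy [-179.4   55.7   39. ] F [-0.1 -0.6 -2.4] w 47.2
shift/30 [ 1.91 -0.25  0.87] turn/6 [-0.1  -1.05  0.01]
```

```bash
python3 -m crank '[[[0.2,0,0.1,0,-0.8,0],[0.4,0,0.2,0,-0.6,0],[0.5,0,0.2,0,-0.3,0],[0.3,0,0.2,0,0,0],[0.1,0,0,0,0,0],[0,0,0,0,0,0]]]'
python3 - <<'E'
from h import *
to([465,5,27],rot(39,66))
q=ctrl.get_image("scene");X=cloud(q)
# carton upper face slope: points along axis
s=ctrl.read_state();a=np.array([-np.cos(.68),-np.sin(.68)]);g=s["eef_pos"][:2]
D=X[...,:2]-g;al=D@a;pe=D@np.array([-a[1],a[0]])
m=(al>30)&(al<150)&(abs(pe)<12)&(X[...,2]>15)
print(m.sum(),np.polyfit(al[m],X[m][:,2],1))
E
```

```text
clock: 15.38
eef_pos: [482.7, 13.3, 76.9]
tool_rot: [3.134, 1.15, 0.661]
force: [0.5, 0.2, -3.0]
width: 47.8
t 15.38 pos [482.7  13.3  76.9] rpy [179.6  65.9  37.9] F [ 0.5  0.2 -3. ] w 47.8
shift/30 [ 1.26 -0.15  1.26] turn/6 [-0.1  -0.02 -0.08]
478 [-1.01779777e-01  1.07233282e+02]
```

```bash
python3 -m crank '[[[0.2,0,0.09,0,0,0],[0.3,0,0.13,0,0,0],[0.3,0,0.13,0,0,0],[0.2,0,0.09,0,0,0],[0,0,0,0,0,0]]]'; python3 -m crank '[[[0.1,0,0.05,0,0,0],[0.15,0,0.06,0,0,0],[0.15,0,0.06,0,0,0]]]'
```

```text
clock: 15.85
eef_pos: [485.0, 12.8, 46.4]
tool_rot: [3.124, 1.142, 0.65]
force: [0.4, 1.4, -3.5]
width: 47.6
clock: 16.1
eef_pos: [485.5, 12.8, 33.6]
tool_rot: [3.121, 1.143, 0.648]
force: [1.9, 2.0, 3.4]
width: 47.3
```

```bash
python3 -m crank '[[[0.2,0,0.09,0,0,0],[0.2,0,0.09,0,0,0],[0.2,0,0.09,0,0,0]]]'
python3 - <<'E'
from h import *
to([465,5,18],rot(39,66))
q=ctrl.get_image("scene");X=cloud(q)
s=ctrl.read_state();a=np.array([-np.cos(.66),-np.sin(.66)]);g=s["eef_pos"][:2]
D=X[...,:2]-g;al=D@a;pe=D@np.array([-a[1],a[0]])
m=(al>30)&(al<150)&(abs(pe)<12)&(X[...,2]>15)
print(m.sum(),np.polyfit(al[m],X[m][:,2],1))
E
```

```text
clock: 16.35
eef_pos: [485.8, 12.3, 16.6]
tool_rot: [3.115, 1.15, 0.642]
force: [3.7, 3.4, 5.6]
width: 47.2
t 16.35 pos [485.8  12.3  16.6] rpy [178.5  65.9  36.8] F [3.7 3.4 5.6] w 47.2
shift/30 [-0.33 -0.24  0.62] turn/6 [-0.08 -0.02 -0.15]
422 [-6.59333206e-03  4.94560644e+01]
```

The carton lies flat (upper face at 49 mm, slope 0.4°). Now release and back out.

```bash
python3 -m crank '[[[0,0,-0.03,0,0,0],[0,0,-0.03,0,0,0],[0,0,-0.03,0,0,0],[0,0,0,0,0,0],[0,0,0,0,0,0],[0,0,0,0,0,0]]]' -1; python3 -m crank '[[[0,0,-0.4,0,0,0],[0,0,-0.7,0,0,0],[0,0,-0.8,0,0,0],[-0.3,0,-0.8,0,0,0],[-0.6,0,-0.5,0,0.3,0],[-0.8,0,-0.2,0,0.7,0],[-0.8,0,0,0,1,0],[-0.6,0,0,0,1,0],[-0.4,0,0,0,1,0],[0,0,0,0,1,0],[0,0,0,0,1,0],[0,0,0,0,1,0]]]'
python3 - <<'E'
from h import *
st=ctrl.read_state();print(np.round(st["qpos"],2))
for n in("scene","top"):
    p=ctrl.get_image(n);X=cloud(p)
    m=(X[...,2]>42)&(X[...,2]<54)&(X[...,0]>280)&(X[...,0]<560)&(abs(X[...,1]+30)<150)
    m=cv2.morphologyEx(m.astype(np.uint8),cv2.MORPH_OPEN,np.ones((3,3)))>0
    nl,L,S,_=cv2.connectedComponentsWithStats(m.astype(np.uint8))
    for i in range(1,nl):
        if S[i,4]>60:
            r=cv2.minAreaRect(X[L==i][:,:2].astype(np.float32)); print(n,S[i,4],np.round(r[0],1),np.round(r[1],1),round(r[2],1),np.median(X[L==i][:,2]))
to([450,-20,150],rot(39,0))
E
```

```text
clock: 16.9
eef_pos: [487.3, 12.9, 15.5]
tool_rot: [3.114, 1.152, 0.641]
force: [0.1, 1.1, 0.1]
width: 84.9
clock: 17.9
eef_pos: [519.7, 40.9, 145.2]
tool_rot: [3.131, 0.396, 0.666]
force: [0.2, -0.9, -0.2]
width: 85.0
[-0.62  0.84  0.65  1.67 -0.27  1.11 -0.8 ]
scene 1408 [438.2 -23. ] [208.3  48.8] 38.1 48.561625823011795
top 966 [436.8 -24.8] [205.7  49.1] 38.2 48.032448990273735
t 18.0 pos [517.2  37.8 147.4] rpy [179.4  22.9  37.8] F [-0.2 -0.6  0.6] w 85.2
shift/30 [-2.75  0.14  1.07] turn/6 [ 0.05  3.82 -0.17]
```

```bash
python3 -m crank '[[[-0.3,0,0,0,0.9,0],[-0.5,0,0,0,1,0],[-0.5,0,0,0,1,0],[-0.5,0,0,0,0.8,0],[-0.5,0,0,0,0,0],[-0.3,0,0,0,0,0],[0,0,0,0,0,0],[0,0,0,0,0,0]]]'
python3 - <<'E'
from h import *
to([437.5,-24,100],rot(38.2,0))
E
```

```text
clock: 18.67
eef_pos: [459.1, -5.6, 153.6]
tool_rot: [3.136, 0.012, 0.676]
force: [0.7, -0.5, -0.0]
width: 85.2
t 18.67 pos [459.1  -5.6 153.6] rpy [179.7   0.7  38.8] F [ 0.7 -0.5 -0. ] w 85.2
shift/30 [-0.93  0.02  1.8 ] turn/6 [0.05 0.11 0.09]
```

```bash
python3 -m crank '[[[-0.4,0,0.4,0.05,0.1,0.1],[-0.4,0,0.6,0,0,0],[-0.1,0,0.4,0,0,0],[0,0,0.2,0,0,0],[0,0,0,0,0,0],[0,0,0,0,0,0]]]'
python3 - <<'E'
from h import *
to([437.5,-24,18],rot(38.2,0))
E
```

```text
clock: 19.17
eef_pos: [448.6, -16.7, 100.8]
tool_rot: [3.14, 0.0, 0.681]
force: [-0.7, -0.4, 0.9]
width: 85.5
t 19.17 pos [448.6 -16.7 100.8] rpy [179.9   0.   39. ] F [-0.7 -0.4  0.9] w 85.5
shift/30 [-0.44 -0.05  2.76] turn/6 [0.02 0.   0.13]
```

```bash
python3 -m crank '[[[-0.35,-0.05,0,0,0,0.1],[-0.15,0,0.2,0,0,0],[0,0,0.5,0,0,0],[0,0,0.5,0,0,0],[0,0,0.4,0,0,0],[0,0,0.2,0,0,0],[0,0,0,0,0,0],[0,0,0,0,0,0]]]'
python3 - <<'E'
from h import *
print(np.round(ctrl.read_state()["qpos"],2))
to([437.5,-24,18],rot(38.2,0))
E
```

```text
clock: 19.83
eef_pos: [438.4, -25.2, 46.1]
tool_rot: [3.134, -0.005, 0.673]
force: [1.6, -0.8, 0.2]
width: 84.8
[-0.18  0.7   0.25  2.25 -0.68  0.25 -0.22]
t 19.83 pos [438.4 -25.2  46.1] rpy [179.6  -0.3  38.5] F [ 1.6 -0.8  0.2] w 84.8
shift/30 [-0.   -0.06  0.94] turn/6 [ 0.07 -0.05  0.06]
```

```bash
python3 -m crank '[[[0,0,0.3,0.05,0,0],[0,0,0.25,0,0,0],[0,0,0,0,0,0],[0,0,0,0,0,0]]]'
python3 - <<'E'
from h import *
print(np.round(ctrl.read_state()["qpos"],3))
to([437.5,-24,18],rot(38.2,0))
E
```

```text
clock: 20.17
eef_pos: [439.8, -25.8, 31.4]
tool_rot: [3.137, -0.008, 0.672]
force: [-0.1, 0.3, -1.1]
width: 85.3
[-0.18   0.739  0.26   2.248 -0.832  0.239 -0.069]
t 20.17 pos [439.8 -25.8  31.4] rpy [179.7  -0.4  38.5] F [-0.1  0.3 -1.1] w 85.3
shift/30 [-0.03 -0.1   0.45] turn/6 [ 0.05 -0.08  0.05]
```

```bash
python3 -m crank '[[[0,0,0,0,-0.5,0],[0,-0.05,0.1,0,-0.5,0],[0,-0.05,0.25,0,0,0],[0,0,0.2,0,0,0],[0,0,0,0,0,0],[0,0,0,0,0,0]]]'
python3 - <<'E'
from h import *
print(np.round(ctrl.read_state()["qpos"],3))
to([437.5,-24,18],rot(38.2,6))
E
```

```text
clock: 20.67
eef_pos: [436.4, -25.3, 16.7]
tool_rot: [3.136, 0.096, 0.668]
force: [-1.4, -0.6, -0.0]
width: 85.6
[-0.334  0.817  0.424  2.191 -0.775  0.351 -0.173]
t 20.67 pos [436.4 -25.3  16.7] rpy [179.7   5.5  38.3] F [-1.4 -0.6 -0. ] w 85.6
shift/30 [ 0.05 -0.01 -0.05] turn/6 [ 0.05 -0.09  0.01]
```

```bash
python3 -m crank '[[[0,0,0,0,0,0],[0,0,0,0,0,0],[0,0,0,0,0,0],[0,0,0,0,0,0],[0,0,0,0,0,0],[0,0,0,0,0,0]]]' 1; python3 -m crank '[[[0,0,-0.3,0,0,0],[0.05,0,-0.5,0,0,0],[0.05,0,-0.6,0,0,0],[0.05,0,-0.6,0,0,0],[0.05,0,-0.6,0,0,0],[0,0,-0.4,0,0,0],[0,0,-0.2,0,0,0],[0,0,0,0,0,0]]]'
python3 - <<'E'
from h import *
print(np.round(ctrl.read_state()["qpos"],3))
to([458,185,115],rot(14.2,5.5))
p=ctrl.get_image("scene");X=cloud(p)
h=(X[...,2]>42)&(X[...,2]<56)&(X[...,0]>320)&(X[...,0]<600)&(X[...,1]>130)&(X[...,1]<260)
r=cv2.minAreaRect(X[h][:,:2].astype(np.float32));print("holder",r)
E
```

```text
clock: 21.17
eef_pos: [434.9, -27.3, 17.7]
tool_rot: [3.138, 0.093, 0.662]
force: [-0.1, -0.6, -2.2]
width: 47.3
clock: 21.83
eef_pos: [443.8, -17.3, 114.6]
tool_rot: [-3.14, 0.099, 0.661]
force: [0.1, 0.1, -3.0]
width: 46.9
[-0.508  0.675  0.672  2.127 -0.599  0.623 -0.328]
t 21.83 pos [443.8 -17.3 114.6] rpy [-179.9    5.7   37.9] F [ 0.1  0.1 -3. ] w 46.9
shift/30 [ 4.49 -5.04 -0.45] turn/6 [0.37 0.03 3.92]
holder ((458.48773193359375, 184.9483642578125), (223.4014892578125, 64.80014038085938), 14.29093074798584)
```

```bash
python3 -m crank '[[[0,0,0,0,0,0.7],[0.2,-0.3,0,0.1,0,1],[0.3,-0.6,0,0.1,0,1],[0.3,-0.8,0,0.1,0,0.9],[0.3,-0.8,0,0.07,0,0.3],[0.3,-0.8,0,0,0,0],[0.3,-0.8,0,0,0,0],[0.2,-0.8,0,0,0,0],[0.2,-0.5,0,0,0,0],[0,-0.3,0,0,0,0],[0,0,0,0,0,0],[0,0,0,0,0,0]]]'
python3 - <<'E'
from h import *
print(np.round(ctrl.read_state()["qpos"],3))
to([458,185,115],rot(14.2,5.5))
E
```

```text
clock: 22.88
eef_pos: [445.4, 169.0, 95.4]
tool_rot: [3.139, 0.116, 0.221]
force: [-0.1, 0.0, -3.3]
width: 47.2
[-0.89   0.798  0.777  2.022 -0.784  0.793 -0.96 ]
t 22.88 pos [445.4 169.   95.4] rpy [179.8   6.7  12.7] F [-0.1  0.  -3.3] w 47.2
shift/30 [ 0.45 -0.43 -0.71] turn/6 [-0.    0.19 -0.25]
```

Fine-align, then measure the held carton against the holder.

```bash
python3 -m crank '[[[0.2,-0.2,-0.3,0,0.1,-0.15],[0.2,-0.2,-0.2,0,0.1,-0.1],[0.05,-0.05,-0.1,0,0,0],[0,0,0,0,0,0],[0,0,0,0,0,0]]]'
cat > m.py <<'E'
from h import *
to([458,185,115],rot(14.2,5.5))
for n in("scene","top","wrist"):
    p=ctrl.get_image(n);X=cloud(p);s=ctrl.read_state();zt=s["eef_pos"][2]
    D=X[...,:2]-s["eef_pos"][:2];al=D@np.array([.969,.245]);pe=D@np.array([-.245,.969])
    m=(X[...,2]>zt+12)&(X[...,2]<zt+48)&(abs(al)<125)&(abs(pe)<40)
    e=m&(abs(al)>45)
    if e.sum()<40: print(n,"few");continue
    f=np.polyfit(al[e],X[e][:,2],1)
    print(n,e.sum(),"slope deg",np.degrees(f[0]).round(2),"z0",f[1].round(1),"rel TCP al",np.percentile(al[m],[0.5,99.5]).round(1))
    t=e&(abs(X[...,2]-np.polyval(f,al))<5)
    r=cv2.minAreaRect(X[t][:,:2].astype(np.float32));print("  rect",np.round(r[0],1),np.round(r[1],1),round(r[2],1))
    h=(X[...,2]>42)&(X[...,2]<56)&(X[...,0]>320)&(X[...,0]<600)&(X[...,1]>130)&(X[...,1]<260)
    if h.sum()>50:
        r=cv2.minAreaRect(X[h][:,:2].astype(np.float32));print("  holder",np.round(r[0],1),np.round(r[1],1),round(r[2],1))
E
python3 m.py
```

```text
clock: 23.3
eef_pos: [458.8, 182.2, 114.0]
tool_rot: [3.14, 0.093, 0.243]
force: [-0.1, 0.1, -3.6]
width: 47.4
t 23.3 pos [458.8 182.2 114. ] rpy [179.9   5.3  13.9] F [-0.1  0.1 -3.6] w 47.4
shift/30 [-0.   -0.1  -0.03] turn/6 [ 0.01 -0.03 -0.05]
scene 661 slope deg -0.13 z0 142.2 rel TCP al [-98.6 103.6]
  rect [463.7 182.3] [206.9  51.6] 13.1
  holder [459.5 179.8] [224.   63.6] 10.7
top 371 slope deg 3.94 z0 148.9 rel TCP al [-100.3   14.1]
  rect [387.4 165.3] [55.  48.2] 14.2
  holder [380.9 165.5] [66.6 63.8] 13.3
wrist 30964 slope deg -0.24 z0 144.4 rel TCP al [-29.9 104.8]
  rect [531.3 200.5] [60.6 48.3] 14.0
```

```bash
python3 -m crank '[[[-0.1,-0.08,0.2,0,0,-0.05],[0,0,0.4,0,0,0],[0,0,0.3,0,0,0],[0,0,0.2,0,0,0],[0,0,0,0,0,0],[0,0,0,0,0,0]]]'
python3 - <<'E'
from h import *
to([455.3,184,70],rot(14.2,5.3))
a=[]
for n,c in(("scene",(130,130,290,250)),("wrist",(0,0,560,420))):
    p=ctrl.get_image(n);a.append(cv2.resize(p["color"][c[1]:c[3],c[0]:c[2],::-1],(400,300)))
p=ctrl.get_image("top");
a.append(cv2.resize(p["color"][200:320,160:320,::-1],(400,300)))
c=np.zeros((600,800,3),np.uint8);c[:300,:400]=a[0];c[:300,400:]=a[1];c[300:,:400]=a[2];cv2.imwrite("pics/v7.png",c)
E
python3 m.py
```

```text
clock: 23.95
eef_pos: [449.5, 182.3, 77.7]
tool_rot: [3.14, 0.097, 0.247]
force: [-0.2, -0.5, -3.2]
width: 47.1
t 23.95 pos [449.5 182.3  77.7] rpy [179.9   5.6  14.2] F [-0.2 -0.5 -3.2] w 47.1
shift/30 [ 0.23 -0.01  0.24] turn/6 [ 0.01  0.05 -0.  ]
t 24.1 pos [450.1 182.5  78.3] rpy [179.9   5.5  14.2] F [ 0.2  0.  -2.2] w 46.9
shift/30 [ 0.16 -0.01 -1.24] turn/6 [ 0.01 -0.   -0.  ]
scene 641 slope deg 0.22 z0 107.3 rel TCP al [-98.9 104.7]
  rect [452.5 184.9] [205.2  52.1] 15.0
  holder [458.9 164.2] [227.5  62.7] 1.9
top 366 slope deg 4.63 z0 114.8 rel TCP al [-100.7   11.9]
  rect [379.4 165.4] [55.5 47.7] 13.8
  holder [380.8 165.6] [65.4 63.8] 14.4
wrist 30860 slope deg -0.34 z0 109.2 rel TCP al [-30.1 104.6]
  rect [523.  201.4] [60.3 48.6] 14.2
  holder [562.7 210.6] [ 3.6 63.3] 14.2
```

View pics/v7.png

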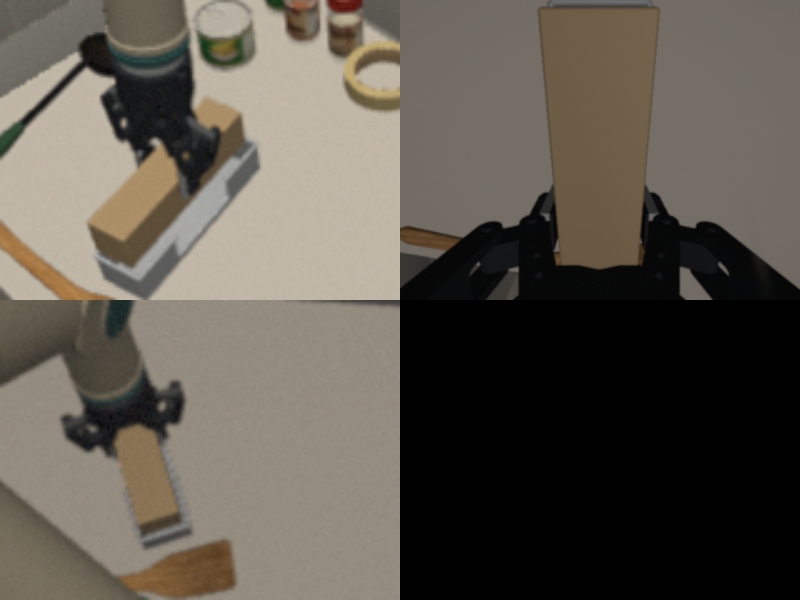

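The carton is over the holder, parallel and centred across, but about 5.5 mm too near along its length. I'll correct that and go straight down.

```bash
python3 -m crank '[[[0.12,0,0,0,0,0],[0.07,0,0.1,0,0,0],[0.02,0,0.1,0,0,0],[0,0,0,0,0,0],[0,0,0,0,0,0]]]'
python3 - <<'E'
from h import *
to([455.4,183.8,25],rot(14.2,5.4))
E
```

```text
clock: 24.67
eef_pos: [457.3, 184.7, 71.9]
tool_rot: [3.141, 0.093, 0.248]
force: [-0.5, 0.3, -3.4]
width: 47.3
t 24.67 pos [457.3 184.7  71.9] rpy [180.    5.3  14.2] F [-0.5  0.3 -3.4] w 47.3
shift/30 [0.08 0.01 1.56] turn/6 [ 0.01 -0.01  0.  ]
```

```bash
python3 -m crank '[[[-0.05,0,0.1,0,0,0],[0.01,0,0.2,0,0,0],[0.02,0,0.2,0,0,0],[0.02,0,0.2,0,0,0],[0,0,0,0,0,0]]]'
python3 - <<'E'
from h import *
to([455.4,183.8,25],rot(14.2,5.4))
E
```

```text
clock: 25.08
eef_pos: [454.8, 184.1, 48.7]
tool_rot: [3.141, 0.094, 0.248]
force: [-0.9, -0.1, -3.3]
width: 47.0
t 25.08 pos [454.8 184.1  48.7] rpy [180.    5.4  14.2] F [-0.9 -0.1 -3.3] w 47.0
shift/30 [0.09 0.02 0.79] turn/6 [ 0.   -0.    0.01]
```

Already inside the walls (bottom about 31 mm) with no contact force. Continue.

```bash
python3 -m crank '[[[0.05,0.01,0.2,0,0,0],[0.03,0,0.2,0,0,0],[0.02,0,0.15,0,0,0],[0,0,0,0,0,0]]]'; python3 -m crank '[[[0.01,0,0.1,0,0,0],[0.01,0,0.1,0,0,0]]]'
```

```text
clock: 25.42
eef_pos: [456.2, 184.0, 29.6]
tool_rot: [3.141, 0.095, 0.248]
force: [-0.6, -0.6, -2.2]
width: 47.3
clock: 25.58
eef_pos: [456.5, 184.0, 25.5]
tool_rot: [-3.14, 0.095, 0.248]
force: [-10.6, 1.8, 60.8]
width: 47.6
```

```bash
python3 -m crank '[[[0,0,0,0,0,0],[0,0,0,0,0,0]]]';python3 -m crank '[[[0,0,0,0,0,0],[0,0,0,0,0,0],[0,0,0,0,0,0],[0,0,0,0,0,0],[0,0,0,0,0,0],[0,0,0,0,0,0]]]' -1; python3 -m crank '[[[0,0,-0.3,0,0,0],[0,0,-0.6,0,0,0],[0,0,-0.9,0,0,0],[0,0,-1,0,0,0],[0,0,-1,0,0,0],[0.5,0.8,-0.8,0,0,0],[0.5,1,-0.4,0,0,0],[0.5,1,0,0,0,0],[0.4,1,0,0,0,0],[0,0.6,0,0,0,0],[0,0.2,0,0,0,0],[0,0,0,0,0,0]]]'
python3 - <<'E'
from h import *
to([455,184,25],rot(14.2,5.4))
a=[]
for n,c in(("scene",(130,130,390,325)),("top",(160,130,400,310))):
    p=ctrl.get_image(n);a.append(cv2.resize(p["color"][c[1]:c[3],c[0]:c[2],::-1],(400,300)))
    X=cloud(p);D=X[...,:2]-np.array([458.3,185]);al=D@np.array([.969,.245]);pe=D@np.array([-.245,.969])
    m=(abs(al)<98)&(abs(pe)<18);f=np.linalg.lstsq(np.c_[al[m],pe[m],np.ones(m.sum())],X[m][:,2],rcond=None)[0]
    print(n,m.sum(),"top z",f[2].round(1),"slope deg",np.degrees(f[:2]).round(2),np.percentile(X[m][:,2],[5,95]).round(1))
    r=(X[...,2]>217)&(X[...,2]<228)&(X[...,0]>625)&(X[...,0]<680)&(X[...,1]<10)
    for lo,hi in((-210,-156),(-156,-107),(-107,-55),(-55,0)):
        k=r&(X[...,1]>lo)&(X[...,1]<hi);print("  rack",lo,k.sum(),np.round(np.median(X[k],0)) if k.any() else "")
cv2.imwrite("pics/v8.png",np.hstack(a))
E
```

```text
clock: 25.75
eef_pos: [457.2, 183.9, 27.0]
tool_rot: [-3.139, 0.092, 0.248]
force: [0.1, -0.1, -3.1]
width: 47.2
clock: 26.25
eef_pos: [458.2, 184.0, 27.2]
tool_rot: [-3.139, 0.09, 0.248]
force: [-0.1, 0.1, -0.3]
width: 85.4
clock: 27.25
eef_pos: [563.1, 62.6, 184.2]
tool_rot: [3.139, 0.092, 0.251]
force: [1.3, 0.1, -0.2]
width: 85.3
t 27.25 pos [563.1  62.6 184.2] rpy [179.9   5.3  14.4] F [ 1.3  0.1 -0.2] w 85.3
shift/30 [-1.99 -4.83  5.5 ] turn/6 [ 0.02 -0.02  0.03]
scene 753 top z 65.7 slope deg [-11.14 -64.32] [54.7 59.9]
  rack -210 381 [ 656. -181.  223.]
  rack -156 299 [ 658. -133.  223.]
  rack -107 20 [ 656. -105.  223.]
  rack -55 175 [665. -33. 224.]
top 1459 top z 279.6 slope deg [-246.62  112.12] [ 52.5 742.1]
  rack -210 244 [ 656. -180.  223.]
  rack -156 214 [ 659. -132.  223.]
  rack -107 14 [ 652. -105.  223.]
  rack -55 142 [666. -32. 222.]
```

View pics/v8.png

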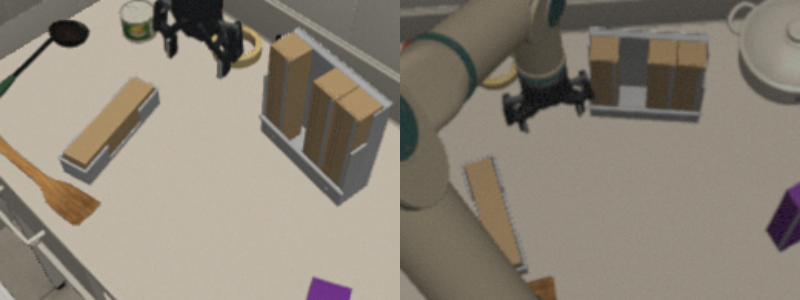

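The carton lies in the holder at (110,125) in the left half, the arm is clear of it, and the three tall cartons stand in the rack. One more check of the level, with arm pixels excluded.

```bash
python3 - <<'E'
from h import *
for n in("scene","top"):
    p=ctrl.get_image(n);X=cloud(p);D=X[...,:2]-np.array([458.3,185]);al=D@np.array([.969,.245]);pe=D@np.array([-.245,.969])
    m=(abs(al)<98)&(abs(pe)<18)&(X[...,2]<75);f=np.linalg.lstsq(np.c_[al[m],pe[m],np.ones(m.sum())],X[m][:,2],rcond=None)[0]
    print(n,m.sum(),"top z",f[2].round(1),"slope",np.degrees(f[:2]).round(2),[np.median(X[m&(abs(al-a)<15)][:,2]).round(1) for a in(-80,-40,0,40,80)])
E
```

```text
scene 735 top z 57.1 slope [0.13 0.6 ] [np.float64(56.9), np.float64(57.2), np.float64(56.8), np.float64(57.1), np.float64(57.1)]
top 682 top z 56.4 slope [-0.21  1.14] [np.float64(57.1), np.float64(56.1), np.float64(56.3), np.float64(56.6), np.float64(56.3)]
```

Expected top height is 8 + 48 = 56 mm. I measure 56.4 to 57.1 mm and level, so it is fully home.

```bash
python3 -c "
from h import *
print(ctrl.finish_job())"
```

```text
the job is handed in; nothing more can be done
None
```

The short carton is loaded in the wrap holder and the job is handed in, at about 27.5 s of the 72 s allowed.

**What I did:**
- I pressed the closed fingers on the carton's top and dragged it forward until it leaned by itself on the lip at 20°.
- I gripped its upper end, lifted it over the lip and laid it on its front long side on the worktop. Its upper face was at 49 mm with a slope of 0.4°.
- I let go, took it again across the middle and lowered it through the finger gaps. Then I released it and backed the arm off.

**Last checks:**
- **Carton in the holder:** its upper face is at 56.4 to 57.1 mm, against 56 mm expected, and level within 0.3° along its length. Across its width the fit gave 0.6 to 1.1°, which I put down to depth noise.
- **Rack:** the three taller cartons still stand at their full height, about 223 mm, in their places.
- **Gripper:** open, clear of everything, with about 1 N or less on the wrist.

**What went less smoothly:**
- The carton touched the holder floor with a brief 61 N at the wrist, under the 120 N limit.
- I made the second grasp with the tool tilted about 5° because joint 6 was close to its lower limit.
- My first level fit after release was spoiled by pixels of the arm. I repeated it with those excluded, and the figures above are from that.

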